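# Load the curing tray and hold the curing unit's gate open

### The job

Get the light-curing unit ready for a colleague who will slide the tray in: set the working cast down in the rim of the curing tray, teeth up, so that its base sits flat inside the rim, and let go of it. Then release the safety catch on the unit's roof, squeeze the gate's handle to draw its bolt, and swing the gate out past its vent stop until it stands square to the front of the unit. The gate is sprung and will not stay there, so finish while still gripping the handle and holding the gate wide open; leave the cast in the tray and the other things where they are.

Things in the scene. Friction and masses are not known exactly. Their poses are not given: they have to be found in the camera images.
- working_cast: working cast with white crowns, 58x63x34 mm, the only cast with a high trimmed base; starts on the worktop teeth up. Origin: centre of underside; z to the teeth, -x to the front teeth. Only the 18 mm high base can be gripped: front face x=-29 (32 mm wide), heel x=+22, near-parallel sides y=-30..-32 and +30..+31 from x=-6 to 18, slanted faces between front and sides. Grip across the sides near x=6
- curing_tray: loose dark metal tray 92 x 92 mm, 0.5 kg, 6 mm plate with a 5 mm high rim (rim top 11 mm above the worktop) and a wire pull at its -x edge. Origin at the centre of its underside, z up
- tray_pocket (a point): on the tray's plate, 6 mm above the worktop, axes as the tray's. The rim around it follows the outline of the cast's base with 3.5 mm clearance: the cast is seated when its origin and axes coincide with this point's, so its front teeth point to the wire pull (-x); the other way round it does not go in
- curing_unit: fixed light-curing unit, white box 150 (x) x 200 (y) x 160 mm high, its front with the gate faces -x. Origin at the centre of its underside
- catch_grip (a point): where to squeeze the safety catch on the roof, 203 mm up, axes as the unit's: midway between the outer faces of the fixed lug (x=+17) and of the sliding tab when fully back (x=-17; forward x=-37). Squeeze along x. Lug and tab: 24 mm wide in y, 10 mm thick, top 205 mm up. The catch's nose and its guide run from the tab to -x, up to 178 mm: keep fingertips above 180 mm
- safety_catch (a joint): slide of the safety catch, m: about 0 = forward, its nose stands in the gap of the gate's squeeze handle and blocks it; 0.020 = fully back (+x of the unit); free of the handle from 0.016. Held by 4 N friction, it stays where it is put
- hinge_axis (a point): on the gate's vertical hinge, 182 mm above the worktop; does not move with the gate. In the unit's frame it lies at x = -83, y = -92 mm
- handle_grip (a point): where to grip the gate's handle, 182 mm up, 134 mm along the gate from the hinge axis and 11 mm in front of it; turns with the gate, y away from the hinge, x into the unit when closed. Midway between the outer faces of the fixed post (y=-16) and of the sprung bar when squeezed (y=+16; at rest +28). Squeeze along y. Both 12 mm wide in x, tops 200 mm up, free above the gate's edge at 155 mm
- trigger: the handle's sprung bar, with the bolt it carries, steel. Its origin lies on the hinge axis at the worktop (in the gate's frame, shifted by the squeeze), axes turn with the gate; the grip bar stands at y = 152..162 mm, z = 142..200 mm at rest
- bolt_travel (a joint): travel of the handle's sprung bar towards the post, m: 0 = at rest, bolt shot; 0.012 = fully squeezed. The bolt is free of its keep from 0.009. Spring 3.5 N at rest to 6.5 N squeezed. Blocked at about 0.003 while the safety catch is forward
- gate_hinge (a joint): angle of the gate, rad: 0 = closed, grows as its free end swings out to -x (anticlockwise seen from above), stop at 1.75; 1.57 is square to the front. A spring pulls it shut (0.1 N m closed, 0.28 N m square); a sprung roller gives the vent stop, a notch at 0.67 with crests at 0.42 and 0.92 rad (about 0.55 N m or 4 N at the handle to pass)
- arch_cast: bystander: low white horseshoe cast 60 x 64 x 22 mm, left of the unit; origin at its underside
- sprue_ring: bystander: round sprue former 51 x 51 x 49 mm, right of the unit; origin at its underside
- powder_jar: bystander: round jar 39 x 39 x 44 mm, right of the unit; origin at its underside

How it is judged:
By the outcome, as a careful person would: the job done as asked, in the order asked, and still so for the second after the job is handed in, while the arm keeps its last pose, push and grip.
It also fails if it takes over 64 s, if anything falls off the work surface, if the arm or the gripper's body presses on something with over 40 N, if the wrist force passes 120 N, or if a joint passes its speed limit or range.

### The arm

A 6-joint arm with a two-finger parallel gripper is mounted at the origin on a cart in front of the work surface, level with it; the furniture and walls round the work are solid. World frame = base frame: x ahead of the robot, y to its left, z up, the work surface at z = 0. Lengths are in m, angles in rad, forces in N, time in s.
With the tool pointing down it reaches from about 0.375 to 0.9 m from the base axis. Payload 3.1 kg.
Tool frame: the origin (TCP) lies midway between the tips of the shut fingers; the grasp point (between the pads) lies 19 mm behind it; z points along the fingers, y is the line along which they close (so a half turn about z gives the same grasp; the last joint's range is limited). The gripper opens to 85 mm and grips with 20 to 120 N. Pads are 22 mm wide; open, the fingers measure 114 mm over their backs; the gripper's body (76 mm by 85 mm) begins 54 mm behind the grasp point. The pads swing forward as they close: fully open they stand 13 mm farther back than shut.
Start: joints at [1.058, 0.527, 1.433, -0, 1.181, -0.178], TCP at [0.205, 0.59, 0.231] pointing down, gripper open.
Joint ranges: [-3.08, 3.08], [-0.75, 2.2], [0.22, 2.44], [-1.43, 4.57], [0, 2.65], [-2.85, 2.85]. Speed limits (rad/s): [2.79, 2.79, 3.14, 3.14, 3.14, 3.14].

### API

Orientations are given as a unit quaternion [w, x, y, z].
In Python, from plant import readout, eyes, job_done gives the robot as it stands.
- The arm moves only by the tool drive_tool, never from a script. Its argument "targets" is a list that holds one entry, the list of rows, each a list of 4 numbers: the shift along the tool's x, y, z in units of 40 mm (1.0 is 40 mm), then the turn about the tool's z in units of 6 degrees (1.0 is 6 degrees). In form: [[[dx, dy, dz, yaw], ...]]. A call has 1 to 12 rows; each row is the pose to reach, as a shift and turn from the pose commanded when the call began, along the tool's axes at that moment; what a row does not reach only later rows make up. A row lasts 1/10 s, in which the tool goes at most 50 mm and 8.59 degrees, less where a joint would pass 70% of its speed; a pose out of reach is approached as far as the arm can. A call with a gripper value outside its range is refused whole. "gripper" is the finger opening in mm, from 0 to 85.4, set as the call begins (left out, the last holds). The fingers move at their own pace and stop on an object; the grip force is fixed at half the most. Time passes only in rows, so rows that repeat a pose let the fingers close. It gives the time, the measured TCP pose, the force, the opening and the grip force at its end, in the units of the state.
- readout.get_state(): the state, without advancing time (a new reading comes with each control period).
- eyes.camera(name): name is "side" or "top" or "wrist"; returns the picture (420x560x3 uint8, red, green, blue); there is no depth.
- eyes.camera_info(name): a dict with "fov_y" (degrees; the focal length in pixels is half the picture's height over the tangent of half this angle, whatever the lens; pixels are square), "cx", "cy" (the principal point, pixels), "distortion" ([k1, k2, p1, p2, k3] as OpenCV has them; the pictures are not rectified), "origin" and "orientation" of the camera in the world. Camera axes: x right, y down, z forward; pixel columns grow to the right and rows downward; lengths in m; the calibration is good to about 2 mm. A picture is of the moment at which its call begins: read the wrist's pose just before it. camera_info takes no time and is no camera call; for the wrist camera it gives the pose at the moment of the call.
- job_done(): hands the job in; it is judged then, once.
The state is a dict: "time": time; "q": joint angles; "qd": joint speeds; "joint_torque": joint torques, N m; "tool_pos": TCP position; "tcp_rot": TCP orientation; "wrist_force": force on the tool from outside, world axes, zero at the start; "wrist_torque": the same for the moment, N m; "opening": finger opening in m; "gripper_force": force on a finger pad.
Only numpy, scipy, OpenCV 4.12 (cv2) and the standard library are available. Lean on these libraries where they do the work, as an engineer would, in place of code of your own. Each camera call takes 0.05 s, during which the arm holds its last target. There are 200 camera calls.

## Working session

There is one attempt and no reset: what is moved stays moved. The work goes in short steps, Python scripts to look and compute and a tool call to move; the robot and the scene stay as the last step left them, time stands still between calls to the robot, and variables do not carry over. Pictures are saved under pics/ and viewed, at most 10 in all, crops included, and the job is handed in when it is done.

Besides the shell and the picture viewer there is one more tool, called after "Call:" as name([rows], argument=value, ...), one row to a line, values as JSON. drive_tool: Moves the arm, as the interface text tells. Its arguments: {"type":"object","properties":{"targets":{"type":"array"},"gripper":{"type":"number"}},"required":["targets"]}

```bash
mkdir -p pics; ls
python3 - <<'E'
from plant import readout, eyes
import cv2
s=readout.get_state(); print(s)
for n in ("side","top"):
    print(n,eyes.camera_info(n)); cv2.imwrite(f"pics/{n}0.png",eyes.camera(n)[:,:,::-1])
E
```

```text
pics
{'time': 0.0, 'q': array([ 1.05852262e+00,  5.28503057e-01,  1.43391916e+00,  2.63917494e-06,
        1.18141063e+00, -1.78502746e-01]), 'qd': array([ 4.26059805e-04,  1.06437601e-03,  1.04263490e-03,  1.13078156e-03,
       -8.88535432e-04,  1.58057158e-05]), 'joint_torque': array([-1.71470776e-03, -4.42353880e+01, -1.78021431e+01, -3.06536376e-04,
        8.55407445e-03,  3.94737523e-07]), 'tool_pos': array([0.20436467, 0.58987139, 0.23030561]), 'tcp_rot': array([-3.80370960e-04,  1.66112303e-01,  9.86106205e-01, -1.05353689e-03]), 'wrist_force': array([ 0.58345103, -0.23419158, -0.27971518]), 'wrist_torque': array([ 0.00587818, -0.03460955,  0.02684411]), 'gripper_force': 0.0, 'opening': 0.08535112533324465}
side {'fov_y': 45.143437771010234, 'cx': 274.7561887333978, 'cy': 216.9213118006159, 'distortion': array([-0.15144103,  0.        ,  0.        ,  0.        ,  0.        ]), 'origin': array([-0.17076547,  0.18637212,  1.05875708]), 'orientation': array([ 0.20539937, -0.53260848,  0.77046885, -0.28375527])}
top {'fov_y': 43.91042927127741, 'cx': 292.671726145564, 'cy': 206.14691331327077, 'distortion': array([0.04776231, 0.        , 0.        , 0.        , 0.        ]), 'origin': array([ 0.07457386, -0.2192322 ,  1.30600679]), 'orientation': array([-0.15776021,  0.79765744, -0.57083201,  0.11404012])}
```

View pics/top0.png

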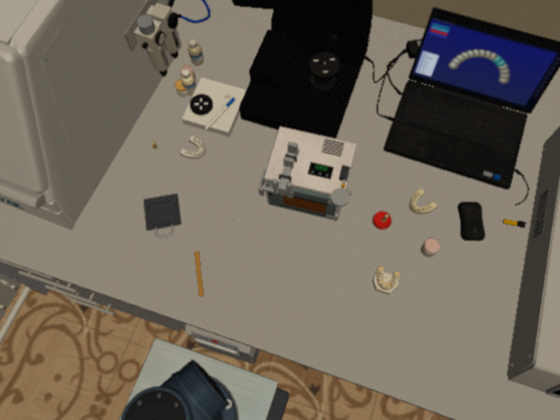

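View pics/side0.png

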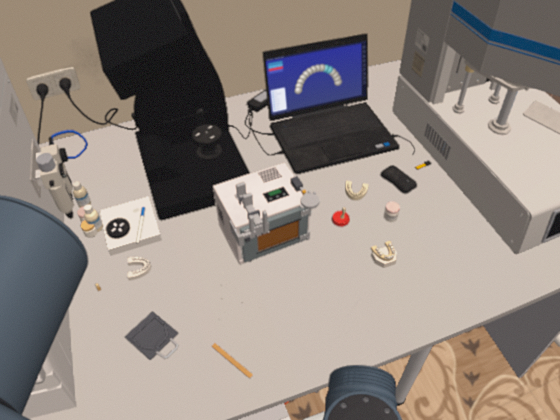

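Top view: cast at about (386,281), tray (162,212) with its pull toward (163,232), unit about (310,172), with the gate facing down in the image. Side view: cast (384,253), tray (152,335), unit (262,212). Next, a zoomed montage with the ray helper.

```bash
cat > h.py <<'E'
import numpy as np, cv2
from scipy.spatial.transform import Rotation as R
from plant import readout, eyes
def rot(q): return R.from_quat(np.r_[q[1:],q[0]])
def K(i,H=420):
    f=H/2/np.tan(np.radians(i["fov_y"]/2)); return np.array([[f,0,i["cx"]],[0,f,i["cy"]],[0,0,1.]])
def px2w(i,uv,z):
    p=cv2.undistortPoints(np.array(uv,float).reshape(-1,1,2),K(i),i["distortion"]).reshape(-1,2)
    d=rot(i["orientation"]).apply(np.c_[p,np.ones(len(p))]); o=i["origin"]
    return o+d*((np.asarray(z)-o[2])/d[:,2])[:,None]
def w2px(i,P):
    Rm=rot(i["orientation"]).inv(); rv=Rm.as_rotvec(); t=-Rm.apply(i["origin"])
    return cv2.projectPoints(np.array(P,float).reshape(-1,1,3),rv,t,K(i),i["distortion"])[0].reshape(-1,2)
E
python3 - <<'E'
from h import *
t=cv2.imread("pics/top0.png"); s=cv2.imread("pics/side0.png")
def c(im,x,y,w,h,W,H): return cv2.resize(im[y:y+h,x:x+w],(W,H),interpolation=cv2.INTER_CUBIC)
a=np.vstack([c(t,138,188,50,50,300,300),c(t,361,256,50,50,300,300)])
b=c(t,255,120,110,132,500,600)
cv2.imwrite("pics/m1.png",np.hstack([a,b]))
a=np.vstack([c(s,120,305,65,65,300,300),c(s,360,228,50,50,300,300)])
cv2.imwrite("pics/m2.png",np.hstack([a,c(s,208,160,120,144,500,600)]))
i=eyes.camera_info("top");j=eyes.camera_info("side")
print(px2w(i,[(386,281),(162,212),(165,234),(310,172)],[0.02,.01,.01,.16]).round(3))
print(px2w(j,[(384,253),(152,335),(262,190)],[0.02,.01,.16]).round(3))
E
```

```text
[[ 0.461 -0.338  0.02 ]
 [ 0.454  0.276  0.01 ]
 [ 0.399  0.243  0.01 ]
 [ 0.623 -0.08   0.16 ]]
[[ 0.464 -0.334  0.02 ]
 [ 0.45   0.277  0.01 ]
 [ 0.66  -0.075  0.16 ]]
```

View pics/m1.png

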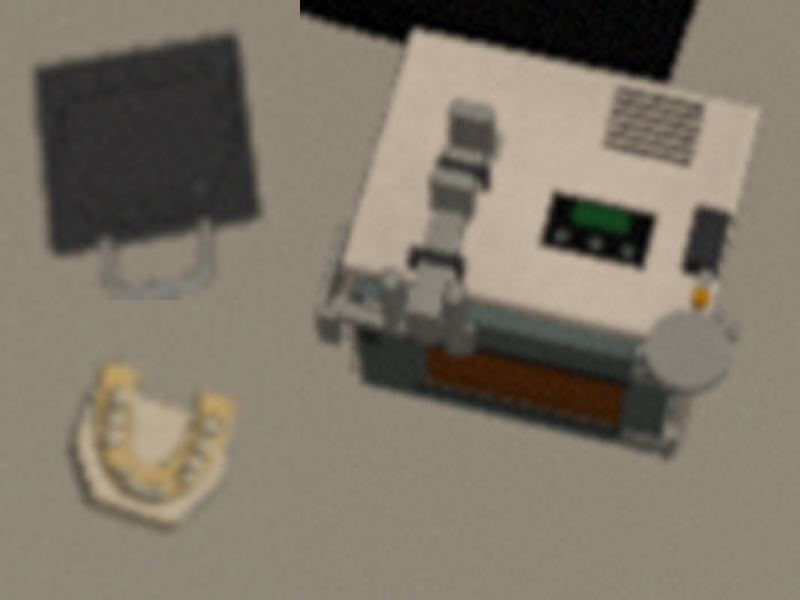

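View pics/m2.png

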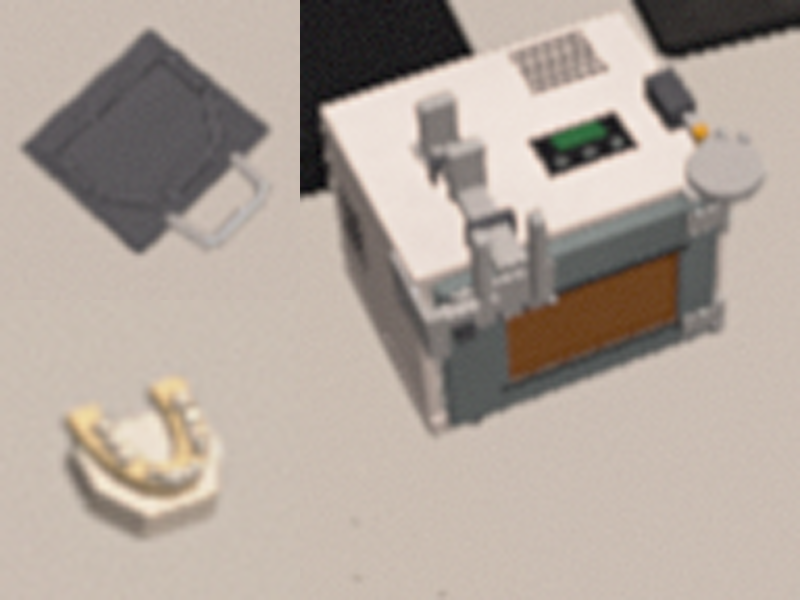

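Montage: tray corners and pull, cast base outline (front teeth facing the robot), unit roof corners, catch lug/tab and handle are all visible. I'll fit coarse poses from the keypoints in both cameras.

```bash
cat > fit.py <<'E'
from h import *
from scipy.optimize import least_squares
i=eyes.camera_info("top");j=eyes.camera_info("side")
T=lambda p,o,k:np.array([[o[0]+x*k[0],o[1]+y*k[1]] for x,y in p])
def fit(obs,x0):  # obs: list of (cam, local pts, px)
    def res(x):
        r=[]
        for c,P,uv in obs:
            W=R.from_euler("z",x[2]).apply(P)+[x[0],x[1],0]; r.append((w2px(c,W)-uv).ravel())
        return np.concatenate(r)
    s=least_squares(res,x0,loss="soft_l1"); return s.x,res(s.x).reshape(-1,2)
if __name__=="__main__":
    a=.046; P=np.array([[a,a,.006],[a,-a,.006],[-a,-a,.003],[-a,a,.003]])
    o=[(i,P,T([(37,68),(238,35),(260,215),(53,252)],(138,188),(1/6,1/6))),(j,P,T([(22,147),(150,28),(270,130),(138,252)],(120,305),(65/300,)*2))]
    print("tray",*[v.round(3) for v in fit(o,[.45,.27,0.5])])
    P=np.array([[.075,.1,.16],[.075,-.1,.16],[-.075,.1,.16]])
    o=[(i,P,T([(112,30),(460,105),(45,265)],(255,120),(.22,.22))),(j,P,T([(22,107),(322,12),(115,283)],(208,160),(.24,.24)))]
    x,r=fit(o,[.63,-.08,0]);print("unit",x.round(3),r.round(1))
    l=px2w(i,T([(170,108),(155,178)],(255,120),(.22,.22)),.205); m=px2w(j,T([(136,100),(165,148)],(208,160),(.24,.24)),.205)
    for q in (l,m): print("lug,tab in unit",R.from_euler("z",-x[2]).apply(q-[x[0],x[1],0]).round(3))
    P=np.array([[-.029,.016,0],[-.029,-.016,0],[-.006,.03,.018],[-.006,-.03,.0]])
    o=[(i,P,T([(100,203),(170,228),(75,143),(222,170)],(361,256),(1/6,1/6)))]
    print("cast",*[v.round(3) for v in fit(o,[.46,-.335,0])])
    s=readout.get_state(); w=eyes.camera_info("wrist"); Rt=rot(s["tcp_rot"])
    print(w["fov_y"],w["cx"],w["cy"],w["distortion"],Rt.inv().apply(w["origin"]-s["tool_pos"]), (Rt.inv()*rot(w["orientation"])).as_matrix().round(3)); print(Rt.as_matrix().round(3))
E
python3 fit.py
```

```text
tray [0.456 0.278 0.521] [[-0.96  -0.235]
 [-0.314 -0.643]
 [ 0.015  0.872]
 [-0.388  0.956]
 [-0.688 -0.936]
 [ 0.369 -0.95 ]
 [ 0.595 -0.506]
 [ 0.243  0.46 ]]
unit [ 0.652 -0.072  0.082] [[-0.3  0.1]
 [ 0.4  0.5]
 [-1.2  0.3]
 [-0.  -0. ]
 [-0.2 -1.2]
 [ 0.2 -0.8]]
lug,tab in unit [[ 0.011  0.05   0.205]
 [-0.031  0.047  0.205]]
lug,tab in unit [[ 0.008  0.05   0.205]
 [-0.034  0.05   0.205]]
cast [ 0.467 -0.337  0.161] [[-0.192  0.931]
 [ 0.771 -1.123]
 [ 0.452 -0.53 ]
 [-1.548  0.652]]
65.9358755964476 278.863729956072 206.17878152927338 [-0.06425568  0.          0.          0.          0.        ] [ 0.06466283 -0.00024467 -0.14276963] [[ 0.001 -0.966 -0.26 ]
 [ 1.     0.001  0.001]
 [-0.001 -0.26   0.966]]
[[-0.945  0.328 -0.001]
 [ 0.328  0.945 -0.002]
 [ 0.    -0.002 -1.   ]]
```

Fits agree to about 1 px. First move: over the tray to look from the wrist.

Call:
drive_tool([
  [[-1,-0.6,0,-0.5],[-2,-1.2,0.2,-1],[-3,-1.9,0.4,-1.5],[-4,-2.5,0.6,-2],[-5,-3.1,0.75,-2.5],[-6,-3.7,0.75,-3],[-7,-4.4,0.75,-3.5],[-8,-5,0.75,-4.2],[-8.5,-5.3,0.75,-4.7],[-8.5,-5.3,0.75,-4.7]],
])

```text
time: 1.1
tool_pos: [0.4589, 0.2764, 0.2011]
tcp_rot: [0.0, -0.077, 0.997, -0.0]
wrist_force: [0.4, -0.1, 0.1]
opening: 0.0852
gripper_force: 0.0
```

Run:
```python
from h import *
s=readout.get_state(); w=eyes.camera_info("wrist"); im=eyes.camera("wrist")[:,:,::-1]
np.save("w1.npy",w,allow_pickle=True)
cv2.imwrite("pics/w1.png",im); print(s["tool_pos"],s["time"],np.degrees(np.arctan2(*rot(s["tcp_rot"]).as_matrix()[[1,0],0])),s["q"])
```

```text
[0.45886309 0.27637789 0.20110448] 1.1 -171.17989294981828 [ 3.33757736e-01  4.47694336e-01  1.68942619e+00 -7.78288539e-04
  1.00374701e+00 -1.39056047e+00]
```

View pics/w1.png

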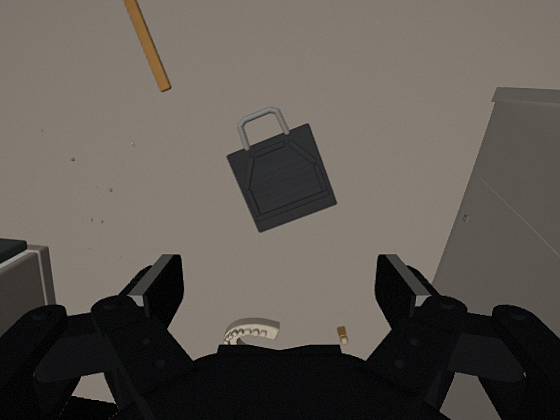

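Wrist view: tray corners at (227,155), (310,124), (337,205), (262,232), pull at the top. I'll rectify it in the tray's frame to check where the rim outline lies.

```bash
cat > rect.py <<'E'
from h import *
def rect(im,w,x,y,yaw,z,half=.06,k=5000):   # top view in local frame: image up=+x, left=+y
    n=int(2*half*k); g=(np.arange(n)-n/2+.5)/k
    X,Y=np.meshgrid(-g,-g,indexing="ij")
    P=R.from_euler("z",yaw).apply(np.c_[X.ravel(),Y.ravel(),0*X.ravel()])+[x,y,z]
    m=w2px(w,P).astype(np.float32).reshape(n,n,2)
    return cv2.remap(im,m[...,0],m[...,1],cv2.INTER_CUBIC)
E
python3 - <<'E'
from rect import *; from fit import fit
w=np.load("w1.npy",allow_pickle=True).item(); im=cv2.imread("pics/w1.png")
a=.046; P=np.array([[-a,-a,.006],[-a,a,.006],[a,a,.006],[a,-a,.006]])
x,r=fit([(w,P,np.array([(227,155),(310,124),(337,205),(262,232)]))],[.456,.278,.52]); print(x,r)
A=rect(im,w,*x,.006); 
B=cv2.convertScaleAbs(A,alpha=2.5,beta=-60)
for v in (-46,46): 
    c=int(300+v*5); cv2.line(B,(c,0),(c,599),(0,255,0),1); cv2.line(B,(0,c),(599,c),(0,255,0),1)
o=np.array([(-29,16),(-29,-16),(-6,-30),(18,-32),(22,-31),(22,31),(18,31),(-6,30)])
cv2.polylines(B,[np.int32(np.c_[300-5*o[:,1],300-5*o[:,0]])],True,(0,0,255),1)
cv2.imwrite("pics/r1.png",B)
E
```

```text
[0.4561809  0.2805724  0.51492383] [[-2.11404397e-01  9.07486043e-02]
 [ 3.33316206e-01 -9.58592426e-01]
 [ 1.34909359e+00 -1.54239784e-04]
 [-2.78761325e+00  1.29635564e+00]]
```

View pics/r1.png

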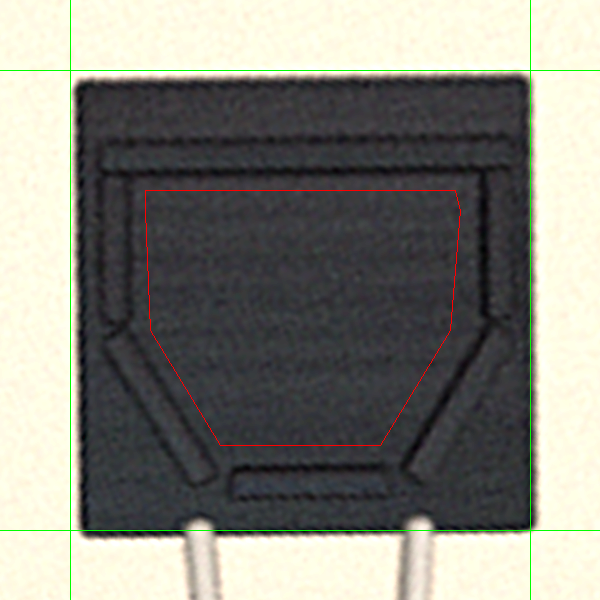

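The rim fits the tray origin as expected: the pocket is the tray centre, at about (0.456, 0.279), yaw 0.527. Going on to the cast.

Call:
drive_tool([
  [[0.2,-1.2,0,0],[0.3,-2.4,0,0],[0.5,-3.6,0,0],[0.7,-4.8,0,0],[0.85,-6,0,0],[1,-7.2,0,0],[1.2,-8.4,0,0],[1.4,-9.6,0,0],[1.55,-10.8,0.1,0],[1.7,-12,0.3,0],[1.9,-13.2,0.5,0],[2.1,-14.4,0.7,0]],
])

```text
time: 2.35
tool_pos: [0.4647, -0.3033, 0.1729]
tcp_rot: [-0.0, -0.08, 0.997, 0.001]
wrist_force: [0.3, -0.0, 0.2]
opening: 0.0856
gripper_force: 0.0
```

Call:
drive_tool([
  [[0,-0.4,0.3,0],[0,-0.8,0.5,0],[0,-0.8,0.5,0],[0,-0.8,0.5,0]],
])

```text
time: 2.75
tool_pos: [0.4694, -0.3327, 0.1529]
tcp_rot: [-0.001, -0.08, 0.997, 0.001]
wrist_force: [0.1, 0.1, 0.1]
opening: 0.0855
gripper_force: 0.0
```

Run:
```python
from rect import *
s=readout.get_state(); w=eyes.camera_info("wrist"); im=eyes.camera("wrist")[:,:,::-1].copy()
np.save("w2.npy",w,allow_pickle=True)
cv2.imwrite("pics/w2.png",im); print(s["tool_pos"],s["time"],np.degrees(np.arctan2(*rot(s["tcp_rot"]).as_matrix()[[1,0],0])))
x=(.467,-.337,.161)
A=rect(im,w,*x,.009); 
o=np.array([(-29,16),(-29,-16),(-6,-30),(18,-32),(22,-31),(22,31),(18,31),(-6,30)])
P=R.from_euler("z",x[2]).apply(np.c_[o/1000,0*o[:,:1]])
def loc(z):  # where that outline at height z appears in the rect image of plane .009
    q=w2px(w,P+[x[0],x[1],z]); g=px2w(w,q,.009)-[x[0],x[1],.009]; return R.from_euler("z",-x[2]).apply(g)*1000
for z,c in ((0,(0,0,255)),(.018,(0,255,0))):
    g=loc(z); cv2.polylines(A,[np.int32(np.c_[300-5*g[:,1],300-5*g[:,0]])],True,c,1)
cv2.imwrite("pics/r2.png",A)
```

```text
[ 0.46942795 -0.33267189  0.1529204 ] 2.75 -170.85177946766075
```

View pics/r2.png

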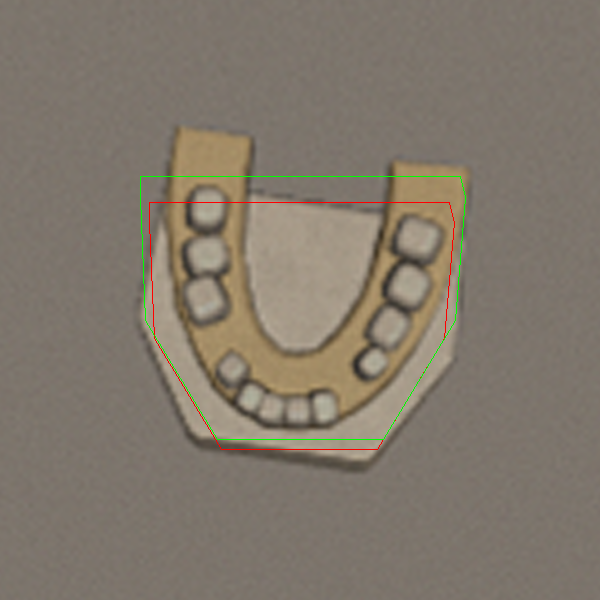

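Rectified cast view: true yaw is about 0.15 rad less than assumed; front top corners (200,436) and (367,461), side corners (142,320) and (457,355). Refitting.

Run:
```python
from rect import *; from fit import fit
w=np.load("w2.npy",allow_pickle=True).item(); x0=(.467,-.337,.161)
def rp(q): 
    q=np.array(q,float); L=np.c_[(300-q[:,1])/5000,(300-q[:,0])/5000,0*q[:,0]]
    return R.from_euler("z",x0[2]).apply(L)+[x0[0],x0[1],.009]
uv=w2px(w,rp([(200,436),(367,461),(142,320),(457,355),(205,447),(367,472)]))
P=np.array([(-29,16,18),(-29,-16,18),(-6,30,18),(-6,-30,18),(-29,16,0),(-29,-16,0)])/1000
x,r=fit([(w,P,uv)],[.467,-.337,.01]); print(x,r.round(2))
h=px2w(w,w2px(w,rp([(250,192),(385,213)])),.018)-[x[0],x[1],0]; print(R.from_euler("z",-x[2]).apply(h)*1000)
s=readout.get_state()
t=R.from_euler("z",x[2]).apply([.006,0,0])+[x[0],x[1],s["tool_pos"][2]]
print("to grasp tool frame units",rot(s["tcp_rot"]).inv().apply(t-s["tool_pos"])/.04)
```

```text
[ 0.46470625 -0.33802448  0.02978325] [[-0.52 -0.94]
 [ 0.2  -0.17]
 [-0.97  1.52]
 [ 0.83  0.33]
 [-0.52 -0.77]
 [ 1.33  0.3 ]]
[[ 19.86719699  13.13856822  18.        ]
 [ 19.25580757 -13.32147937  18.        ]]
to grasp tool frame units [-0.00835846 -0.13483896 -0.00024123]
```

Call:
drive_tool([
  [[0,-0.13,0,1],[0,-0.13,0.5,1.33],[0,-0.13,1.2,1.33],[0,-0.13,1.9,1.33],[0,-0.13,2.5,1.33],[0,-0.13,3,1.33],[0,-0.13,3.3,1.33],[0,-0.13,3.5,1.33],[0,-0.13,3.65,1.33],[0,-0.13,3.72,1.33],[0,-0.13,3.72,1.33]],
])

```text
time: 3.9
tool_pos: [0.4705, -0.3401, 0.0048]
tcp_rot: [0.0, -0.01, 1.0, -0.0]
wrist_force: [-0.2, -0.5, 1.5]
opening: 0.0855
gripper_force: 0.0
```

Call:
drive_tool([
  [[0,0,0,0],[0,0,0,0],[0,0,0,0],[0,0,0,0],[0,0,0,0],[0,0,0,0],[0,0,0,0],[0,0,0,0],[0,0,0,0],[0,0,0,0]],
], gripper=40)

```text
time: 4.9
tool_pos: [0.4705, -0.3401, 0.0059]
tcp_rot: [0.0, -0.009, 1.0, -0.0]
wrist_force: [-0.6, 1.2, 6.1]
opening: 0.0584
gripper_force: 63.0
```

Gripped (58.4 mm, a bit under the expected 61). Lift and check from the wrist.

Call:
drive_tool([
  [[0,0,-0.2,0],[0,0,-0.6,0],[0,0,-1.2,0],[0,0,-2,0],[0,0,-2.9,0],[0,0,-3.7,0],[0,0,-4.2,0],[0,0,-4.4,0],[0,0,-4.5,0],[0,0,-4.5,0]],
])

```text
time: 5.9
tool_pos: [0.47, -0.3397, 0.1842]
tcp_rot: [-0.0, -0.01, 1.0, 0.0]
wrist_force: [-1.0, 0.4, -1.6]
opening: 0.0581
gripper_force: 64.2
```

Run:
```python
from h import *
s=readout.get_state(); im=eyes.camera("wrist")[:,:,::-1].copy()
print(s["tool_pos"],s["wrist_force"],s["wrist_torque"],s["opening"],np.degrees(np.arctan2(*rot(s["tcp_rot"]).as_matrix()[[1,0],0])))
w=eyes.camera_info("wrist"); np.save("w3.npy",w,allow_pickle=True); cv2.imwrite("pics/w3.png",im); 
# tool-frame reference points
for p in ([0,0,0],[0,0,-.019],[0,.03,0],[0,-.03,0]): print(p,w2px(w,rot(s["tcp_rot"]).apply(p)+s["tool_pos"]))
c=im[170:420,110:450]; cv2.imwrite("pics/c3.png",cv2.resize(c,None,fx=2.3,fy=2.3,interpolation=cv2.INTER_CUBIC))
```

```text
[ 0.46996315 -0.33967713  0.18417197] [-0.95802353  0.42491546 -1.63950849] [-0.04241385 -0.04217527  0.02254667] 0.05814060613191654 -178.9074158858466
[0, 0, 0] [[279.1843544  260.44748035]]
[0, 0, -0.019] [[279.28260788 279.3801375 ]]
[0, 0.03, 0] [[341.90164044 260.33724757]]
[0, -0.03, 0] [[216.42726555 260.29312044]]
```

View pics/c3.png

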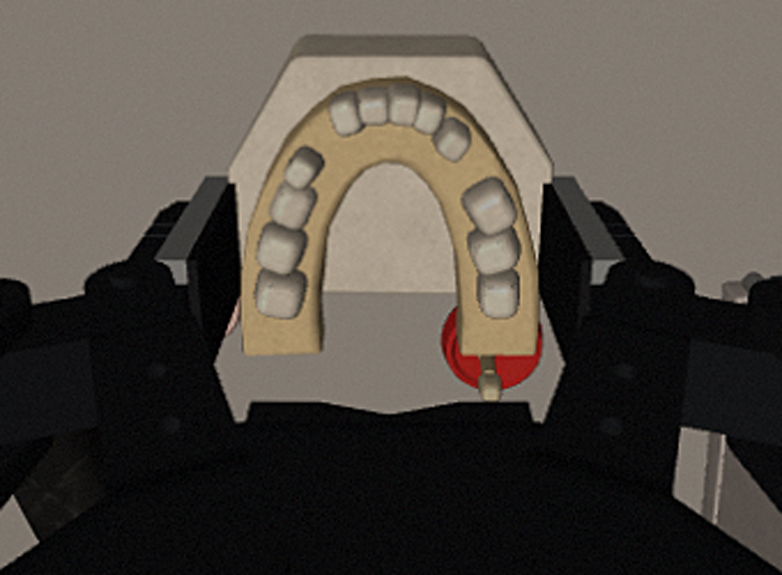

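The cast is held square and upright. Now its exact offset in the tool, and the transfer to the tray.

```bash
cat > off.py <<'E'
from h import *
from scipy.optimize import least_squares
w=np.load("w3.npy",allow_pickle=True).item()
tp=np.array([0.46996315,-0.33967713,0.18417197]); Rt=R.from_euler("xz",[180,-178.907],degrees=True)
Rt=R.from_matrix(np.array([[np.cos(a),np.sin(a),0] for a in [np.radians(-178.907)]]+[[0,0,0],[0,0,0]])) if 0 else R.from_euler("z",-178.907,degrees=True)*R.from_euler("x",180,degrees=True)
P=np.array([(-29,16,18),(-29,-16,18),(-29,16,0),(-29,-16,0),(22,0,18)])/1000
k=1/2.3; uv=np.array([(488,58),(293,58),(473,37),(305,37),(390,291)])*k+[110,170]
# cast +y -> tool +y, cast x -> -tool x
def res(p):
    c=R.from_euler("z",p[3]); L=c.apply(P); T=np.c_[p[0]-L[:,0],p[1]+L[:,1],p[2]-L[:,2]]
    return ((w2px(w,Rt.apply(T)+tp)-uv)).ravel()
s=least_squares(res,[.006,0,0,0]); print(s.x,res(s.x).reshape(-1,2).round(1))
E
python3 off.py
```

```text
[0.00583064 0.00012694 0.00819998 0.00135638] [[-4.5 -1.5]
 [ 4.  -1.5]
 [-2.4 -0.8]
 [ 3.  -0.8]
 [-0.   4.9]]
```

Call:
drive_tool([
  [[0,0.5,0,0],[0,1.3,0,0],[0,2.3,0,0],[0,3.4,0,0],[0,4.5,0,0],[0,5.6,0,-0.4],[0,6.7,0,-0.8],[0,7.8,0,-1.2],[0,8.9,0,-1.6],[-0.05,10,0,-2.1],[-0.05,11.1,0,-2.6],[-0.09,12.2,0,-3.1]],
])

```text
time: 7.15
tool_pos: [0.4623, 0.1504, 0.1835]
tcp_rot: [-0.002, -0.172, 0.985, 0.0]
wrist_force: [1.5, -0.0, -0.2]
opening: 0.0582
gripper_force: 64.2
```

```bash
cat > go.py <<'E'
import sys
from h import *
def go(x,y,z,psi):
    s=readout.get_state(); Rt=rot(s["tcp_rot"]); p=np.degrees(np.arctan2(*Rt.as_matrix()[[1,0],0]))
    d=Rt.inv().apply(np.array([x,y,z])-s["tool_pos"])/.04; yw=(p-psi+180)%360-180
    print("shift",d.round(3),"yaw",round(yw/6,3),"pos",s["tool_pos"].round(4),"psi",round(p,2),"t",round(s["time"],2),"F",s["wrist_force"].round(1),"q6",s["q"][5].round(2))
if __name__=="__main__": go(*map(float,sys.argv[1:]))
E
python3 go.py .4619 .2824 .10 210.2
```

```text
shift [-1.119  3.106  2.087] yaw -1.727 pos [0.4623 0.1504 0.1835] psi -160.16 t 7.15 F [ 1.5 -0.  -0.2] q6 -1.83
```

Call:
drive_tool([
  [[-0.4,1,0,-0.6],[-0.7,1.9,0.3,-1.2],[-0.95,2.6,0.8,-1.7],[-1.1,3,1.4,-1.7],[-1.12,3.1,1.9,-1.7],[-1.12,3.1,2.1,-1.7],[-1.12,3.1,2.1,-1.7],[-1.12,3.1,2.1,-1.7]],
])

```text
time: 7.95
tool_pos: [0.4647, 0.2795, 0.1006]
tcp_rot: [-0.0, -0.258, 0.966, -0.0]
wrist_force: [-0.5, -0.1, 0.2]
opening: 0.0585
gripper_force: 64.2
```

```bash
python3 go.py .4619 .2824 .022 210.2
```

```text
shift [0.025 0.097 1.966] yaw -0.055 pos [0.4647 0.2795 0.1006] psi -150.13 t 7.95 F [-0.5 -0.1  0.2] q6 -1.76
```

Call:
drive_tool([
  [[0.02,0.1,0.5,-0.05],[0.02,0.1,1,-0.05],[0.02,0.1,1.5,-0.05],[0.02,0.1,1.8,-0.05],[0.02,0.1,1.95,-0.05],[0.02,0.1,1.95,-0.05],[0.02,0.1,1.95,-0.05]],
])

```text
time: 8.65
tool_pos: [0.4629, 0.283, 0.0232]
tcp_rot: [0.001, -0.26, 0.966, 0.0]
wrist_force: [0.6, 0.7, -1.6]
opening: 0.0584
gripper_force: 64.2
```

Run:
```python
from h import *
s=readout.get_state(); im=eyes.camera("wrist")[:,:,::-1].copy(); w=eyes.camera_info("wrist"); np.save("w4.npy",w,allow_pickle=True)
cv2.imwrite("pics/w4.png",im)
print(s["tool_pos"],s["wrist_force"],np.degrees(np.arctan2(*rot(s["tcp_rot"]).as_matrix()[[1,0],0])))
c=cv2.resize(im[130:330,150:410],(780,600),interpolation=cv2.INTER_CUBIC)
cv2.imwrite("pics/c4.png",cv2.LUT(c,(255*(np.arange(256)/255)**.6).astype(np.uint8)))
```

```text
[0.46290104 0.28301031 0.02324269] [ 0.55175059  0.70319305 -1.58450097] -149.8198735597398
```

View pics/c4.png

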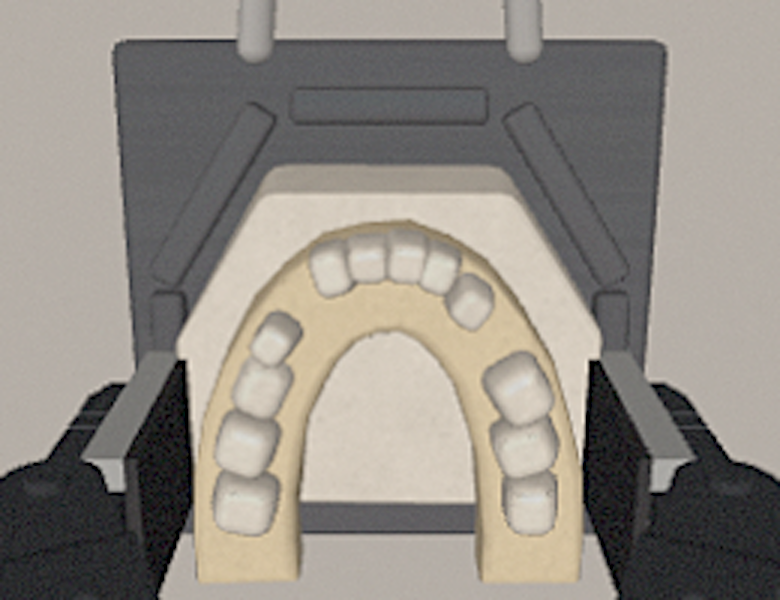

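Run:
```python
from h import *
w=np.load("w4.npy",allow_pickle=True).item()
tp=np.array([0.46290104,0.28301031,0.02324269]); Rt=R.from_euler("z",-149.82,degrees=True)*R.from_euler("x",180,degrees=True)
for n,(u,v),z in (("cast front bottom",(389,165),.0177),("cast front top",(390,193),.0357),("heel top",(390,503),.0357),("rim inner top",(390,122),.011),("rim outer top",(390,88),.011),("tray front L",(118,42),.006),("tray front R",(665,42),.006),("tray front",(390,42),.006),("tray back",(390,532),.006)):
    q=px2w(w,[(150+u/3,130+v/3)],z); print(n,(Rt.inv().apply(q-tp)*1000).round(1))
```

```text
cast front bottom [[35.3 -0.3  5.5]]
cast front top [[ 35.   -0.2 -12.5]]
heel top [[-13.1  -0.1 -12.5]]
rim inner top [[41.  -0.1 12.2]]
rim outer top [[46.5 -0.1 12.2]]
tray front L [[ 53.5 -44.6  17.2]]
tray front R [[53.6 44.8 17.2]]
tray front [[53.4 -0.1 17.2]]
tray back [[-37.1   0.1  17.2]]
```

Alignment is within about 1 mm and yaw is aligned. Lower with a 1.2 mm forward correction.

Call:
drive_tool([
  [[0.03,0,0,0],[0.03,0,0.06,0],[0.03,0,0.12,0],[0.03,0,0.18,0],[0.03,0,0.23,0],[0.03,0,0.28,0],[0.03,0,0.3,0],[0.03,0,0.3,0]],
])

```text
time: 9.5
tool_pos: [0.4613, 0.2824, 0.0119]
tcp_rot: [0.0, -0.261, 0.965, 0.0]
wrist_force: [-1.8, -0.8, 10.7]
opening: 0.0578
gripper_force: 65.7
```

Contact at the expected seated height. Release and lift.

Call:
drive_tool([
  [[0,0,0,0],[0,0,0,0],[0,0,0,0],[0,0,0,0],[0,0,0,0],[0,0,0,0]],
], gripper=85)

```text
time: 10.1
tool_pos: [0.4611, 0.2823, 0.0103]
tcp_rot: [-0.0, -0.26, 0.965, -0.0]
wrist_force: [0.1, -0.2, 0.2]
opening: 0.0849
gripper_force: 0.0
```

Call:
drive_tool([
  [[0,0,-0.2,0],[0,0,-0.6,0],[0,0,-1.4,0],[0,0,-2.4,0],[0,0,-3.4,0],[0,0,-4.2,0],[0,0,-4.2,0]],
])

```text
time: 10.8
tool_pos: [0.4642, 0.2835, 0.1838]
tcp_rot: [0.006, -0.261, 0.965, 0.0]
wrist_force: [0.2, 0.2, 0.3]
opening: 0.0852
gripper_force: 0.0
```

Run:
```python
from h import *
s=readout.get_state(); im=eyes.camera("wrist")[:,:,::-1].copy(); w=eyes.camera_info("wrist"); np.save("w5.npy",w,allow_pickle=True)
cv2.imwrite("pics/w5.png",im)
print(s["tool_pos"],s["opening"],np.degrees(np.arctan2(*rot(s["tcp_rot"]).as_matrix()[[1,0],0])))
c=cv2.resize(im[90:290,150:410],(780,600),interpolation=cv2.INTER_CUBIC)
cv2.imwrite("pics/c5.png",cv2.LUT(c,(255*(np.arange(256)/255)**.6).astype(np.uint8)))
```

```text
[0.46418177 0.28352778 0.18382106] 0.08523699659589948 -149.7880806782354
```

View pics/c5.png

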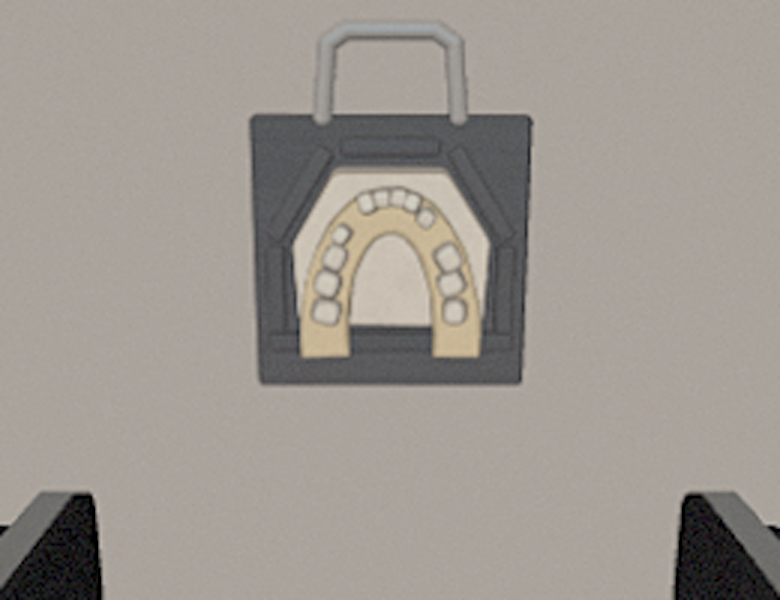

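Cast sits inside the rim, upright, fingers clear. That was my tenth picture, so the rest goes by numbers and force feedback. Next: over the safety catch.

Call:
drive_tool([
  [[0,-0.2,-1,1],[0,-0.8,-1.8,2.2],[0,-1.7,-2.15,3.5],[0,-2.7,-2.15,4.9],[0,-3.7,-2.15,6.3],[0,-4.7,-2.15,7.7],[0.1,-5.7,-2.15,9.1],[0.1,-6.7,-2.15,10.5],[0.1,-7.6,-2.15,11.9],[0.1,-8.3,-2.15,13.3],[0.1,-8.7,-2.15,14.7],[0.1,-8.8,-2.15,16]],
])

```text
time: 12.05
tool_pos: [0.6349, -0.0262, 0.2624]
tcp_rot: [-0.001, 0.547, 0.837, -0.001]
wrist_force: [0.3, -0.1, -0.0]
opening: 0.0848
gripper_force: 0.0
```

```bash
python3 go.py .6385 -.024 .24 94.7
python3 - <<'E'
from h import *
s=readout.get_state(); w=eyes.camera_info("wrist"); im=eyes.camera("wrist")[:,:,::-1].copy(); np.save("w6.npy",w,allow_pickle=True); cv2.imwrite("pics/w6.png",im)
E
```

```text
shift [0.012 0.107 0.559] yaw 3.169 pos [ 0.6349 -0.0262  0.2624] psi 113.71 t 12.05 F [ 0.3 -0.1 -0. ] q6 -0.63
```

Call:
drive_tool([
  [[0,0,0,1.2],[0,0,0,2.4],[0,0.1,0,3.17],[0,0.1,0,3.17],[0,0.1,0,3.17]],
])

```text
time: 12.6
tool_pos: [0.6377, -0.0219, 0.2635]
tcp_rot: [-0.001, 0.673, 0.739, -0.001]
wrist_force: [-0.1, -0.6, 0.1]
opening: 0.0851
gripper_force: 0.0
```

```bash
python3 go.py .6385 -.024 .187 94.7
```

```text
shift [-0.055  0.019  1.913] yaw 0.111 pos [ 0.6377 -0.0219  0.2635] psi 95.37 t 12.6 F [-0.1 -0.6  0.1] q6 -0.3
```

Call:
drive_tool([
  [[-0.05,0,0.5,0.1],[-0.05,0,1,0.1],[-0.05,0,1.4,0.1],[-0.05,0,1.6,0.1],[-0.05,0,1.7,0.1],[-0.05,0,1.8,0.1],[-0.05,0,1.87,0.1],[-0.05,0,1.91,0.1],[-0.05,0,1.91,0.1]],
])

```text
time: 13.5
tool_pos: [0.6387, -0.0243, 0.1884]
tcp_rot: [0.0, 0.678, 0.735, 0.0]
wrist_force: [-0.4, -0.2, 0.3]
opening: 0.085
gripper_force: 0.0
```

```bash
python3 go.py .6465 -.0233 .187 94.7
```

```text
shift [0.01  0.195 0.034] yaw -0.019 pos [ 0.6387 -0.0243  0.1884] psi 94.58 t 13.5 F [-0.4 -0.2  0.3] q6 -0.29
```

Call:
drive_tool([
  [[0,0.1,0,0],[0,0.2,0,0],[0,0.2,0,0],[0,0.2,0,0],[0,0.2,0,0],[0,0.2,0,0]],
], gripper=55)

```text
time: 14.1
tool_pos: [0.6462, -0.0236, 0.1881]
tcp_rot: [-0.0, 0.678, 0.735, -0.0]
wrist_force: [-3.2, 0.5, 1.5]
opening: 0.0547
gripper_force: 1.4
```

Call:
drive_tool([
  [[0,0,0,0],[0,0,0,0],[0,0,0,0],[0,0,0,0]],
], gripper=42)

```text
time: 14.5
tool_pos: [0.6464, -0.0236, 0.1881]
tcp_rot: [-0.0, 0.678, 0.735, -0.0]
wrist_force: [-3.9, -0.7, 1.9]
opening: 0.042
gripper_force: 2.0
```

Tab is being pushed with 4 N, as expected. Squeeze fully.

Call:
drive_tool([
  [[0,0,0,0],[0,0,0,0],[0,0,0,0],[0,0,0,0],[0,0,0,0],[0,0,0,0]],
], gripper=30)

```text
time: 15.1
tool_pos: [0.6478, -0.0235, 0.1887]
tcp_rot: [0.001, 0.678, 0.735, 0.001]
wrist_force: [2.3, 2.5, 4.1]
opening: 0.0311
gripper_force: 56.7
```

Catch is fully back (31 mm reading, same bias as on the cast). Open, rise, turn and go over the handle.

Call:
drive_tool([
  [[0,0,0,0],[0,0,0,0],[0,0,-0.1,0],[0,0,-0.5,0],[0,0,-1.1,0],[0,0,-1.8,0],[0,0,-2.1,0],[0,0,-2.1,0]],
], gripper=55)

```text
time: 15.9
tool_pos: [0.6478, -0.024, 0.2744]
tcp_rot: [0.002, 0.678, 0.735, 0.001]
wrist_force: [-0.1, 0.1, -0.0]
opening: 0.0551
gripper_force: 0.0
```

Call:
drive_tool([
  [[0,-0.2,0,1.3],[0,-0.5,0,2.6],[0,-0.8,0,3.9],[0,-1.1,0,5.2],[0,-1.4,0,6.5],[0,-1.7,0,7.8],[0,-2,0,9.1],[0,-2.2,0,10.4],[0,-2.35,0,11.7],[0,-2.35,0,13],[0,-2.35,0,14.3],[0,-2.35,0,15]],
], gripper=85)

```text
time: 17.1
tool_pos: [0.5518, -0.031, 0.2704]
tcp_rot: [-0.0, 0.999, 0.038, -0.002]
wrist_force: [-0.1, 0.1, 0.3]
opening: 0.0849
gripper_force: 0.0
```

Call:
drive_tool([
  [[0,0,0,0],[0,0,0,0]],
])

```text
time: 17.3
tool_pos: [0.5522, -0.031, 0.271]
tcp_rot: [-0.0, 0.999, 0.041, -0.001]
wrist_force: [-0.8, 0.4, 0.5]
opening: 0.0846
gripper_force: 0.0
```

```bash
python3 go.py .5544 -.0318 .168 4.7
python3 - <<'E'
from rect import *
# numeric check of the handle bars in the first pictures: brightness along unit y at the handle's x, plane z=.2
for n in ("top","side"):
    A=cv2.cvtColor(rect(cv2.imread(f"pics/{n}0.png"),eyes.camera_info(n),.5549,-.0378,.082,.2,.04,1000),cv2.COLOR_BGR2GRAY)
    print(n,"y=+38..-38 step 4"); 
    for r in range(20,62,5): print(40-r,A[r-1:r+2,2::4].mean(0).astype(int))
E
```

```text
shift [0.057 0.026 2.575] yaw -0.005 pos [ 0.5522 -0.031   0.271 ] psi 4.67 t 17.3 F [-0.8  0.4  0.5] q6 1.23
top y=+38..-38 step 4
20 [169 168 168 169 150  68  50  49  50  49  48  47 120 170 174 174 175 175
 174 177]
15 [172 169 168 170 157  64  67  97  92  99 101  67  89 168 169 173 173 175
 173 176]
10 [170 170 161 153 159 123 113 127 131 132 130 115  97 161 171 172 172 173
 172 174]
5 [142 142 122 126 127 135 137 129 131 133 122 116 127 126 147 147 152 149
 150 150]
0 [ 89  83  93 122 107  89 112 127 132 132 114 110 121  89  91  97  93  93
  93  98]
-5 [ 83  89  82  78  81  74 106 129 132 134 127  78  76  73  83  87  90  88
  85  89]
-10 [ 73  93  88  73  74  77  98 124 128 126 122  76  69  73  80  81  77  76
  76  77]
-15 [ 89 104 113  95  69  76  84  83  79  81  80  78  69  72  83  93  55  47
  49  48]
-20 [126 127 123 123  85  73  93  73  68  69  70  70  67  72  71  70  52  45
  45  45]
side y=+38..-38 step 4
20 [224 226 217 150 184 184 186 201 225 228 227 226 227 228 228 229 228 232
 231 232]
15 [223 229 176 115 143 139 147 151 166 196 227 226 228 228 226 228 228 229
 229 228]
10 [225 214 108 101  91  86  87  86  80 169 229 222 220 226 227 228 229 228
 228 228]
5 [228 163 125 174 155 144 148 136  82 205 205 179 192 224 227 229 228 228
 227 228]
0 [222 131 139 189 182 187 189 166 136 225 143 168 193 226 226 227 228 228
 228 229]
-5 [223 133 123 146 171 187 190 173 216 186 105 132 189 229 227 227 228 228
 228 229]
-10 [183 106 119 138 180 188 188 193 206 125 105 126 199 217 217 215 217 216
 217 218]
-15 [117 108 124 147 185 190 190 181 132  97 117 130 156 156 156 156 154 158
 155 160]
-20 [100 122 124 144 178 189 184 178 105 108 122 133 139 133 135 136 133 139
 133 136]
```

Handle tops in the first top picture show at y of about +25 and −10 in the grip frame, against +23 and −11 expected: good to about 2 mm. Descend.

Call:
drive_tool([
  [[0.08,0.05,0.5,0],[0.08,0.05,1.1,0],[0.08,0.05,1.5,0],[0.08,0.05,1.7,0],[0.08,0.05,1.9,0],[0.08,0.05,2.1,0],[0.08,0.05,2.3,0],[0.08,0.05,2.45,0],[0.08,0.05,2.57,0],[0.08,0.05,2.57,0]],
])

```text
time: 18.3
tool_pos: [0.5559, -0.0328, 0.1687]
tcp_rot: [-0.0, 0.999, 0.04, -0.001]
wrist_force: [0.6, -0.5, -1.3]
opening: 0.0848
gripper_force: 0.0
```

```bash
python3 go.py .5558 -.0365 .168 4.7
```

```text
shift [-0.01   0.092  0.019] yaw -0.02 pos [ 0.5559 -0.0328  0.1687] psi 4.58 t 18.3 F [ 0.6 -0.5 -1.3] q6 1.23
```

Call:
drive_tool([
  [[0,0.09,0,0],[0,0.09,0,0],[0,0.09,0,0],[0,0.09,0,0],[0,0.09,0,0]],
], gripper=50)

```text
time: 18.8
tool_pos: [0.5567, -0.0357, 0.1698]
tcp_rot: [-0.0, 0.999, 0.04, 0.0]
wrist_force: [-0.3, 4.5, 2.4]
opening: 0.05
gripper_force: 2.1
```

Call:
drive_tool([
  [[0,0,0,0],[0,0,0,0],[0,0,0,0],[0,0,0,0]],
], gripper=38)

```text
time: 19.2
tool_pos: [0.5564, -0.0356, 0.1696]
tcp_rot: [-0.001, 0.999, 0.04, 0.0]
wrist_force: [-0.9, 5.3, 3.9]
opening: 0.0384
gripper_force: 2.9
```

Call:
drive_tool([
  [[0,0,0,0],[0,0,0,0],[0,0,0,0],[0,0,0,0],[0,0,0,0],[0,0,0,0]],
], gripper=22)

```text
time: 19.8
tool_pos: [0.5566, -0.0359, 0.17]
tcp_rot: [-0.001, 0.999, 0.039, 0.0]
wrist_force: [-0.4, 3.8, 6.3]
opening: 0.0301
gripper_force: 59.6
```

```bash
python3 go.py .5558 -.0365 .168 4.7
```

```text
shift [-0.021  0.014  0.049] yaw -0.03 pos [ 0.5566 -0.0359  0.17  ] psi 4.52 t 19.8 F [-0.4  3.8  6.3] q6 1.23
```

Bolt drawn (bar fully squeezed). Swing the gate along the arc, first 45°.

Call:
drive_tool([
  [[-0.22,0.02,0,-0.62],[-0.43,0.06,0,-1.25],[-0.65,0.12,0,-1.88],[-0.86,0.18,0,-2.5],[-1.06,0.27,0,-3.12],[-1.26,0.36,0,-3.75],[-1.45,0.47,0,-4.38],[-1.64,0.59,0,-5],[-1.81,0.72,0,-5.62],[-1.98,0.86,0,-6.25],[-2.14,1.01,0,-6.88],[-2.29,1.18,0,-7.5]],
])

```text
time: 21.0
tool_pos: [0.469, -0.0903, 0.1699]
tcp_rot: [-0.001, 0.908, 0.42, 0.001]
wrist_force: [3.8, 6.3, 6.1]
opening: 0.0297
gripper_force: 61.3
```

Run:
```python
from h import *
from go import go
h=np.array([.578,-.169]); v=np.array([.5566,-.0359])-h
for d in (45,90,92):
    a=np.radians(d); q=h+np.array([[np.cos(a),-np.sin(a)],[np.sin(a),np.cos(a)]])@v; print(d,q.round(4)); go(q[0],q[1],.17,4.6+d)
s=readout.get_state(); print(s["opening"],s["wrist_torque"])
```

```text
45 [ 0.4688 -0.09  ]
shift [ 0.001 -0.01  -0.001] yaw 0.012 pos [ 0.469  -0.0903  0.1699] psi 49.67 t 21.0 F [3.8 6.3 6.1] q6 0.28
90 [ 0.4449 -0.1904]
shift [-2.298  1.16  -0.006] yaw -7.488 pos [ 0.469  -0.0903  0.1699] psi 49.67 t 21.0 F [3.8 6.3 6.1] q6 0.28
92 [ 0.4457 -0.195 ]
shift [-2.373  1.25  -0.007] yaw -7.821 pos [ 0.469  -0.0903  0.1699] psi 49.67 t 21.0 F [3.8 6.3 6.1] q6 0.28
0.029734421621308307 [1.52235506 0.29805863 0.00257559]
```

Call:
drive_tool([
  [[-0.22,0.02,0,-0.62],[-0.43,0.06,0,-1.25],[-0.65,0.12,0,-1.88],[-0.86,0.18,0,-2.5],[-1.06,0.27,0,-3.12],[-1.26,0.36,0,-3.75],[-1.45,0.47,0,-4.38],[-1.64,0.59,0,-5],[-1.81,0.72,0,-5.62],[-1.98,0.86,0,-6.25],[-2.14,1.01,0,-6.88],[-2.3,1.18,0,-7.5]],
])

```text
time: 22.2
tool_pos: [0.4459, -0.1917, 0.1699]
tcp_rot: [0.0, 0.677, 0.736, 0.0]
wrist_force: [6.2, 6.6, 4.6]
opening: 0.0301
gripper_force: 63.6
```

Call:
drive_tool([
  [[-0.03,0.02,0,-0.1],[-0.03,0.02,0,-0.1],[-0.03,0.02,0,-0.1],[-0.03,0.02,0,-0.1]],
])

```text
time: 22.6
tool_pos: [0.4461, -0.1926, 0.1699]
tcp_rot: [-0.0, 0.674, 0.739, -0.0]
wrist_force: [2.4, 4.2, 6.9]
opening: 0.0302
gripper_force: 62.4
```

```bash
python3 go.py .4449 -.1904 .17 94.7
python3 - <<'E'
from rect import *; from fit import fit
s=readout.get_state(); print(s["opening"],s["gripper_force"],s["q"].round(2))
h=np.array([.578,-.169]); v=s["tool_pos"][:2]-h; v0=np.array([.5566,-.0359])-h
print("gate deg",np.degrees(np.arctan2(v[1],v[0])-np.arctan2(v0[1],v0[0]))%360, np.hypot(*v),np.hypot(*v0))
# cast unmoved? compare tray region in top picture with the first one at cast location (white pixels centroid)
im=eyes.camera("top")[:,:,::-1].copy(); cv2.imwrite("pics/top9.png",im)
A=rect(im,eyes.camera_info("top"),.456,.279,.527,.02,.05,1000); g=cv2.cvtColor(A,cv2.COLOR_BGR2GRAY)[10:90,10:90]
ys,xs=np.nonzero(g>120); print("cast centroid mm",40-ys.mean(),40-xs.mean(),len(ys))
E
```

```text
shift [ 0.057 -0.025 -0.001] yaw 0.099 pos [ 0.4461 -0.1926  0.1699] psi 95.3 t 22.6 F [2.4 4.2 6.9] q6 -0.73
0.030209206875785172 62.3981237411499 [-0.64  0.44  1.84 -0.    0.87 -0.73]
gate deg 91.00242163645441 0.1339725837148808 0.13480938394637074
cast centroid mm nan nan 0<stdin>:8: RuntimeWarning: Mean of empty slice.
  ret = ret.dtype.type(ret / rcount)
```

Gate at 91°, handle still squeezed. Check the cast numerically with the side camera too.

Run:
```python
from rect import *
im=eyes.camera("side")[:,:,::-1].copy(); cv2.imwrite("pics/side9.png",im)
for n in ("top","side"):
    g=cv2.cvtColor(rect(cv2.imread(f"pics/{n}9.png"),eyes.camera_info(n),.456,.279,.527,.022,.05,1000),cv2.COLOR_BGR2GRAY)
    print(n); print(cv2.resize(g,(14,14),interpolation=cv2.INTER_AREA))
    b=(g>(110 if n=="side" else 80)).astype(np.uint8); b[:8]=b[-8:]=0; b[:,:8]=b[:,-8:]=0
    ys,xs=np.nonzero(b); print(50-ys.mean() if len(ys) else None,50-xs.mean() if len(xs) else None,len(ys))
```

```text
top
[[51 43 43 43 43 42 44 50 56 59 62 65 67 70]
 [49 40 44 43 43 43 43 48 54 58 61 64 66 69]
 [46 41 44 43 42 42 43 45 52 56 60 63 65 69]
 [43 43 43 43 43 43 43 43 49 55 59 62 64 66]
 [40 43 43 42 43 43 43 42 45 53 57 60 62 66]
 [42 43 42 43 44 43 43 43 44 50 56 59 62 65]
 [44 43 43 43 42 43 44 44 43 47 53 57 60 63]
 [44 42 43 43 44 43 43 43 48 55 52 56 60 62]
 [48 48 43 43 43 43 43 43 45 46 48 54 58 62]
 [59 56 43 43 42 44 43 43 43 43 44 52 56 60]
 [44 43 43 43 42 42 43 42 43 42 45 49 55 59]
 [43 43 44 43 43 43 44 43 44 43 50 48 53 57]
 [43 43 43 43 43 43 43 42 42 45 51 48 50 55]
 [43 42 43 43 43 43 44 42 41 48 51 48 47 54]]
None None 0
side
[[223 223 223 223 223 223 223 223 223 223 223 223 223 223]
 [218 217 212 210 214 217 214 209 212 217 215 209 216 224]
 [136 122 117 196 226 166 119 117 125 207 223 147 149 224]
 [116 107 107 206 232 171 124 125 130 215 239 146 144 225]
 [114 100 129 214 215 227 239 240 227 203 229 133 141 225]
 [114 105 157 212 216 232 242 242 234 214 238 141 137 224]
 [118 102 169 216 208 230 241 242 232 223 236 152 145 225]
 [118 104 177 236 196 233 235 236 229 211 238 155 143 225]
 [113 102 164 236 206 197 216 233 227 218 232 106 138 224]
 [115 102 151 205 241 205 185 202 212 240 163 104 142 224]
 [117 101 117 166 216 239 232 233 238 211 110 107 141 224]
 [118 105 100 139 186 198 196 197 196 137 109 104 142 224]
 [118 108 103 103 119 129 129 130 127 107 104 105 144 224]
 [113 107 107 109 106  98  99  96 102 107 105 104 141 224]]
3.0755208333333357 -0.2795758928571459 5376
```

```bash
python3 -c "
from plant import job_done; print(job_done())"
```

```text
the job is handed in; nothing more can be done
None
```

I handed the job in at about 23 s: the cast is seated teeth up in the tray rim and released, the safety catch is fully back, and the arm still grips the squeezed handle with the gate at about 91°. I had used all 10 picture views by then, so the catch and gate steps rest on force, finger opening and arm pose, not a visual check.

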